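# Fit the filter tubes of a lens rinser

## Robot

A 6-joint arm with a two-finger parallel gripper is mounted at the origin on the work surface. World frame = base frame: x ahead of the robot, y to its left, z up, the work surface at z = 0. Lengths are in m, angles in rad, forces in N, time in s.
With the tool pointing down it reaches from about 0.3 to 0.775 m from the base axis. Payload 14.6 kg.
Tool frame: the origin (TCP) lies on the centre line of the jaws, within the pads' length; the fingertips stand 17 mm ahead of it and the grasp point (between the pads) lies 2 mm behind it; z points along the fingers, y is the line along which they close (so a half turn about z gives the same grasp; the last joint's range is limited). The gripper opens to 94 mm and grips with 3 to 60 N. Pads are 16 mm wide; open, the fingers measure 119 mm over their backs; the gripper's body (75 mm by 177 mm) begins 78 mm behind the grasp point.
Start: joints at [-1.306, 0.3, 1.521, -0, 1.321, -0.067], TCP at [0.179, -0.52, 0.222] pointing down, gripper open.
Joint ranges: [-3.03, 3.03], [-0.79, 2.21], [0.23, 2.52], [-1.04, 4.18], [0, 3.07], [-2.55, 2.55]. Speed limits (rad/s): [2.22, 2.22, 2.57, 3.14, 3.14, 3.14].

## Interface

Orientations are given as a 3x3 rotation matrix whose columns are the frame's x, y, z axes.
In Python, from plant import telemetry, read_camera, r, models gives the robot as it stands. The module is installed in compiled form; this text tells all that it offers.
- The arm moves only by the shell command python3 -m handwheel 'ROWS' [FORCE]. ROWS is JSON, a list of rows, each a list of 5 numbers: the shift along the tool's x, y, z normalised to -1 to 1, where 1 is 0.03 m, then the turn about the tool's z normalised to -1 to 1, where 1 is 0.08 rad, then the finger opening in mm, from 0 to 94. A call has 1 to 5 rows; each row shifts and turns the commanded pose from where the row before left it, along the tool's axes as they then stand; what a row does not reach is not made up. A row lasts 1/8 s, in which the tool goes at most 62.5 mm and 10.7 degrees, less where a joint would pass 70% of its speed; a pose out of reach is approached as far as the arm can. A call with a number of a shift or a turn outside -1 to 1 is refused whole. A call with a gripper value outside its range is refused whole. The fingers move at their own pace and stop on an object; FORCE is the grip in N (left out, the last holds). Time passes only in rows, so rows that do not move let the fingers close. It gives the time, the measured TCP pose, the force, the opening and the grip force at its end, in the units of the state.
- telemetry.sense(): the state, without advancing time (a new reading comes with each control period).
- read_camera(name): name is "side" or "top" or "wrist"; returns a dict with "image" (384x512x3 uint8, red, green, blue), "K" (3x3 intrinsics, pixels), "R" (3x3) and "t" (3): a world point X has camera coordinates R X + t. Camera axes: x right, y down, z forward; pixel columns grow to the right and rows downward; lengths in m; the calibration is good to about 2 mm. A picture is of the moment at which its call begins. There is no depth.
- r.finish_job(): hands the job in; it is judged then, once.
Trained networks look in the newest picture that a camera, given by its name, has taken for a name from the list of things; names that differ only in an ending like _2 or _b are one class to them, and where a whole thing is asked for, a point or a joint stands for the part that bears it (a point fixed in the world has none). Each returns a list of dicts, best first, with "score" (0 to 1); they miss things now and then, are a little off and sometimes report something else, mostly with a low value. They report only what shows in the picture. A call takes as long as a camera call. They do not tell look-alikes from the thing itself.
- models.silhouettes(camera, label): "mask" (384x512 bool, what is visible of it) and "xy" ([column, row] in pixels, amid what is visible of it).
The state is a dict: "t": time; "joint_pos": joint angles; "dq": joint speeds; "effort": joint torques, N m; "eef_pos": TCP position; "tool_rot": TCP orientation; "ft_force": force on the tool from outside, world axes, zero at the start; "torque": the same for the moment, N m; "grip_width": opening from 0.0 (shut) to 1.0 (fully open); "grasp_force": force on a finger pad.
Only numpy, scipy, OpenCV 4.12 (cv2) and the standard library are available. Lean on these libraries where they do the work, as an engineer would, in place of code of your own. Each camera call takes 0.05 s, during which the arm holds its last target. There are 200 camera calls.

## Task

Get the lens rinser on the vanity ready for use: pull the coupler's spring sleeve back so that the blanking plug pops up, let the sleeve snap forward again, and put the plug in the trinket bowl. Push every filter tube fully home in a port of its own, foot down and past the seal to the bottom: the spares from the mint tray as well as any left standing proud in a port. Leave the bowl upright and do not disturb the bottle, lens case or clip holder.

Things in the scene. Friction and masses are not known exactly. Their poses are not given: they have to be found in the camera images.
- rinser: fixed white block, 70 (x) x 270 (y) x 45 mm high: the lens rinser. Origin: centre of its underside; z up, y along the row. On top, in one row on its middle line (x = 0), five push-fit ports at y = -112, -74, -36, 2 and 40 mm, and a brass quick coupler with a steel sleeve at y = 96 mm. Its place and yaw change from run to run.
- port0 (a point): centre of the mouth of push-fit port 0, on the block's top face, at y = -112 mm in the block's frame. Bore 17.5 mm, 28 mm deep with a flat floor. A spring seal, whose middle is 13 mm down, stops a tube's foot about 12 to 13 mm deep (standing proud by about 16 mm); pushing past it takes about 6 to 15 N, then light friction down to the floor.
- port1 (a point): centre of the mouth of push-fit port 1, on the block's top face, at y = -74 mm in the block's frame. Bore 17.5 mm, 28 mm deep with a flat floor. A spring seal, whose middle is 13 mm down, stops a tube's foot about 12 to 13 mm deep (standing proud by about 16 mm); pushing past it takes about 6 to 15 N, then light friction down to the floor.
- port2 (a point): centre of the mouth of push-fit port 2, on the block's top face, at y = -36 mm in the block's frame. Bore 17.5 mm, 28 mm deep with a flat floor. A spring seal, whose middle is 13 mm down, stops a tube's foot about 12 to 13 mm deep (standing proud by about 16 mm); pushing past it takes about 6 to 15 N, then light friction down to the floor.
- port3 (a point): centre of the mouth of push-fit port 3, on the block's top face, at y = 2 mm in the block's frame. Bore 17.5 mm, 28 mm deep with a flat floor. A spring seal, whose middle is 13 mm down, stops a tube's foot about 12 to 13 mm deep (standing proud by about 16 mm); pushing past it takes about 6 to 15 N, then light friction down to the floor.
- port4 (a point): centre of the mouth of push-fit port 4, on the block's top face, at y = 40 mm in the block's frame. Bore 17.5 mm, 28 mm deep with a flat floor. A spring seal, whose middle is 13 mm down, stops a tube's foot about 12 to 13 mm deep (standing proud by about 16 mm); pushing past it takes about 6 to 15 N, then light friction down to the floor.
- sleeve (a joint): travel of the coupler's steel spring sleeve, straight up along the coupler's axis: 0 = forward (down, at rest), 0.012 m = fully pulled back (up). A spring returns it (3 N at rest, 6.6 N at the end). Once it is back past 7 mm its catches have let go of the plug.
- sleeve_mid (a point): middle of the sleeve on the coupler's axis (moves with it). The sleeve is a plain ring, 34 mm outside, 28 mm inside, 26 mm high; its lower rim is 4 mm above the block's top at rest, so this point is 17 mm above it. It is gripped round its outside from above, the plug standing between the fingers.
- coupler_mouth (a point): centre of the coupler's fixed brass mouth, 34 mm above the block's top, on its axis; bore 15 mm (too narrow for a filter tube).
- plug: loose blanking plug, 35 g: steel stem 13 mm thick from 0 to 34 mm (neck 8 mm thick at 9 to 15 mm), grey round head 22 mm thick from 34 to 54 mm. Origin: centre of the stem's foot; z towards the head. At the start locked upright in the coupler, foot 2 mm above the block's top; when the sleeve is pulled back a spring lifts it 15 mm, where it stays, free to be drawn straight up.
- started0: filter tube that someone has left standing proud in port 0, its foot on the seal; 16 mm in diameter, 95 mm long, tapered to 11 mm over the lowest 4 mm, 40 g, grey insertion line 28 to 30 mm above the foot. Origin: centre of the foot; z runs up along the tube to the dark open end. None if absent in this run.
- started1: filter tube that someone has left standing proud in port 1, its foot on the seal; 16 mm in diameter, 95 mm long, tapered to 11 mm over the lowest 4 mm, 40 g, grey insertion line 28 to 30 mm above the foot. Origin: centre of the foot; z runs up along the tube to the dark open end. None if absent in this run.
- started2: filter tube that someone has left standing proud in port 2, its foot on the seal; 16 mm in diameter, 95 mm long, tapered to 11 mm over the lowest 4 mm, 40 g, grey insertion line 28 to 30 mm above the foot. Origin: centre of the foot; z runs up along the tube to the dark open end. None if absent in this run.
- started3: filter tube that someone has left standing proud in port 3, its foot on the seal; 16 mm in diameter, 95 mm long, tapered to 11 mm over the lowest 4 mm, 40 g, grey insertion line 28 to 30 mm above the foot. Origin: centre of the foot; z runs up along the tube to the dark open end. None if absent in this run.
- started4: filter tube that someone has left standing proud in port 4, its foot on the seal; 16 mm in diameter, 95 mm long, tapered to 11 mm over the lowest 4 mm, 40 g, grey insertion line 28 to 30 mm above the foot. Origin: centre of the foot; z runs up along the tube to the dark open end. None if absent in this run.
- spare0: spare filter tube standing upright, foot down, in the mint tray; 16 mm in diameter, 95 mm long, tapered to 11 mm over the lowest 4 mm, 40 g, grey insertion line 28 to 30 mm above the foot. Origin: centre of the foot; z runs up along the tube to the dark open end. None if absent in this run.
- spare1: spare filter tube standing upright, foot down, in the mint tray; 16 mm in diameter, 95 mm long, tapered to 11 mm over the lowest 4 mm, 40 g, grey insertion line 28 to 30 mm above the foot. Origin: centre of the foot; z runs up along the tube to the dark open end. None if absent in this run.
- spare2: spare filter tube standing upright, foot down, in the mint tray; 16 mm in diameter, 95 mm long, tapered to 11 mm over the lowest 4 mm, 40 g, grey insertion line 28 to 30 mm above the foot. Origin: centre of the foot; z runs up along the tube to the dark open end. None if absent in this run.
- spare3: spare filter tube standing upright, foot down, in the mint tray; 16 mm in diameter, 95 mm long, tapered to 11 mm over the lowest 4 mm, 40 g, grey insertion line 28 to 30 mm above the foot. Origin: centre of the foot; z runs up along the tube to the dark open end. None if absent in this run.
- tray: fixed mint tray, 70 (x) x 190 (y) x 35 mm high, with four loose holes 18 mm in diameter and 25 mm deep in a row at x = 0, y = -66, -22, 22 and 66 mm in its frame, in which the spare tubes stand. Origin: centre of its underside, z up.
- bowl: loose round white ceramic trinket bowl, 116 mm across the rim, 42 mm high, wall 4 mm, 0.3 kg. Origin: centre of its underside, z up.
- bottle: bystander: closed squeeze bottle, 48 mm in diameter, 130 mm high, loose. Origin: centre of its underside.
- lens_case: bystander: grey lens case with two round wells, 70 x 32 x 18 mm, loose. Origin: centre of its underside.
- clip_holder: bystander: stainless steel spring clip holder, 60 x 70 x 56 mm, loose. Origin: centre of its underside.
Things that resemble listed ones, but are neither listed nor needed, are in the scene too. What is shaped like the spare1 but blue is not meant. Leave any orange look-alike of the spare0 alone.

How it is judged:
On the way, in this order (a step that is already met when the one before it is completed fails the run):
1. the sleeve is pulled back and the plug has popped up (value of joint sleeve above 0.007 m and z of plug in the frame of coupler_mouth above -0.025 m), for 0.05 s.
2. the sleeve has snapped forward again (value of joint sleeve below 0.002 m), for 0.1 s.
3. the plug lies in the bowl (horizontal distance between plug and bowl below 0.058 m and z of plug in the frame of bowl below 0.06 m and contact force between plug and bowl above 0.05 N and contact force between plug and the fingers below 0.01 N), for 0.2 s.
At the end, for the whole second after the job is handed in: Each tube present is in its own port, foot 25.5 mm or more below the mouth, within 4 mm of its axis and 0.15 rad of upright, at rest; the plug lies in the upright bowl (tilt < 0.2 rad), its foot within 58 mm of the bowl axis and under 60 mm above its base; the sleeve is forward (< 2 mm) (angle between the z axis of each of started0, started1, started2, started3, started4, spare0, spare1, spare2, spare3 and the z axis of rinser, either way round below 0.15 rad and ((horizontal distance between started0 and port0 below 0.004 m and z of started0 in the frame of port0 below -0.0255 m) or (horizontal distance between started0 and port1 below 0.004 m and z of started0 in the frame of port1 below -0.0255 m) or (horizontal distance between started0 and port2 below 0.004 m and z of started0 in the frame of port2 below -0.0255 m) or (horizontal distance between started0 and port3 below 0.004 m and z of started0 in the frame of port3 below -0.0255 m) or (horizontal distance between started0 and port4 below 0.004 m and z of started0 in the frame of port4 below -0.0255 m)) and ((horizontal distance between started1 and port0 below 0.004 m and z of started1 in the frame of port0 below -0.0255 m) or (horizontal distance between started1 and port1 below 0.004 m and z of started1 in the frame of port1 below -0.0255 m) or (horizontal distance between started1 and port2 below 0.004 m and z of started1 in the frame of port2 below -0.0255 m) or (horizontal distance between started1 and port3 below 0.004 m and z of started1 in the frame of port3 below -0.0255 m) or (horizontal distance between started1 and port4 below 0.004 m and z of started1 in the frame of port4 below -0.0255 m)) and ((horizontal distance between started2 and port0 below 0.004 m and z of started2 in the frame of port0 below -0.0255 m) or (horizontal distance between started2 and port1 below 0.004 m and z of started2 in the frame of port1 below -0.0255 m) or (horizontal distance between started2 and port2 below 0.004 m and z of started2 in the frame of port2 below -0.0255 m) or (horizontal distance between started2 and port3 below 0.004 m and z of started2 in the frame of port3 below -0.0255 m) or (horizontal distance between started2 and port4 below 0.004 m and z of started2 in the frame of port4 below -0.0255 m)) and ((horizontal distance between started3 and port0 below 0.004 m and z of started3 in the frame of port0 below -0.0255 m) or (horizontal distance between started3 and port1 below 0.004 m and z of started3 in the frame of port1 below -0.0255 m) or (horizontal distance between started3 and port2 below 0.004 m and z of started3 in the frame of port2 below -0.0255 m) or (horizontal distance between started3 and port3 below 0.004 m and z of started3 in the frame of port3 below -0.0255 m) or (horizontal distance between started3 and port4 below 0.004 m and z of started3 in the frame of port4 below -0.0255 m)) and ((horizontal distance between started4 and port0 below 0.004 m and z of started4 in the frame of port0 below -0.0255 m) or (horizontal distance between started4 and port1 below 0.004 m and z of started4 in the frame of port1 below -0.0255 m) or (horizontal distance between started4 and port2 below 0.004 m and z of started4 in the frame of port2 below -0.0255 m) or (horizontal distance between started4 and port3 below 0.004 m and z of started4 in the frame of port3 below -0.0255 m) or (horizontal distance between started4 and port4 below 0.004 m and z of started4 in the frame of port4 below -0.0255 m)) and ((horizontal distance between spare0 and port0 below 0.004 m and z of spare0 in the frame of port0 below -0.0255 m) or (horizontal distance between spare0 and port1 below 0.004 m and z of spare0 in the frame of port1 below -0.0255 m) or (horizontal distance between spare0 and port2 below 0.004 m and z of spare0 in the frame of port2 below -0.0255 m) or (horizontal distance between spare0 and port3 below 0.004 m and z of spare0 in the frame of port3 below -0.0255 m) or (horizontal distance between spare0 and port4 below 0.004 m and z of spare0 in the frame of port4 below -0.0255 m)) and ((horizontal distance between spare1 and port0 below 0.004 m and z of spare1 in the frame of port0 below -0.0255 m) or (horizontal distance between spare1 and port1 below 0.004 m and z of spare1 in the frame of port1 below -0.0255 m) or (horizontal distance between spare1 and port2 below 0.004 m and z of spare1 in the frame of port2 below -0.0255 m) or (horizontal distance between spare1 and port3 below 0.004 m and z of spare1 in the frame of port3 below -0.0255 m) or (horizontal distance between spare1 and port4 below 0.004 m and z of spare1 in the frame of port4 below -0.0255 m)) and ((horizontal distance between spare2 and port0 below 0.004 m and z of spare2 in the frame of port0 below -0.0255 m) or (horizontal distance between spare2 and port1 below 0.004 m and z of spare2 in the frame of port1 below -0.0255 m) or (horizontal distance between spare2 and port2 below 0.004 m and z of spare2 in the frame of port2 below -0.0255 m) or (horizontal distance between spare2 and port3 below 0.004 m and z of spare2 in the frame of port3 below -0.0255 m) or (horizontal distance between spare2 and port4 below 0.004 m and z of spare2 in the frame of port4 below -0.0255 m)) and ((horizontal distance between spare3 and port0 below 0.004 m and z of spare3 in the frame of port0 below -0.0255 m) or (horizontal distance between spare3 and port1 below 0.004 m and z of spare3 in the frame of port1 below -0.0255 m) or (horizontal distance between spare3 and port2 below 0.004 m and z of spare3 in the frame of port2 below -0.0255 m) or (horizontal distance between spare3 and port3 below 0.004 m and z of spare3 in the frame of port3 below -0.0255 m) or (horizontal distance between spare3 and port4 below 0.004 m and z of spare3 in the frame of port4 below -0.0255 m)) and linear speed of each of started0, started1, started2, started3, started4, spare0, spare1, spare2, spare3 below 0.02 m/s and horizontal distance between plug and bowl below 0.058 m and z of plug in the frame of bowl below 0.06 m and contact force between plug and bowl above 0.05 N and linear speed of plug below 0.03 m/s and angle between bowl's own z axis and vertical below 0.2 rad and value of joint sleeve below 0.002 m); the robot touches nothing.
It fails at once if the squeeze bottle is knocked away (moved more than 40 mm) (distance of bottle from where it was at the start of the episode above 0.04 m).
It fails at once if the lens case is knocked away (moved more than 40 mm) (distance of lens_case from where it was at the start of the episode above 0.04 m).
It fails at once if the clip holder is knocked away (moved more than 40 mm) (distance of clip_holder from where it was at the start of the episode above 0.04 m).
It fails at once if the squeeze bottle is tipped over (angle between bottle's own z axis and vertical above 0.5 rad).
Of started0, started1, started2, started3, started4 only 1 to 2 are there at a start; the rules pass over those that are not, and their reading is None.
Of spare0, spare1, spare2, spare3 only 2 to 3 are there at a start; the rules pass over those that are not, and their reading is None.
At some moment in a run one of bowl may be knocked a few centimetres aside while the robot is not near it.
It also fails if it takes over 210 s, if anything falls off the work surface, if the arm or the gripper's body presses on something with over 40 N, if the wrist force passes 120 N, or if a joint passes its speed limit or range.

## Working session

There is one attempt and no reset: what is moved stays moved. The work goes in short steps, Python scripts to look and compute and a shell command to move; the robot and the scene stay as the last step left them, time stands still between calls to the robot, and variables do not carry over. Pictures are saved under pics/ and viewed, at most 15 in all, crops included, and the job is handed in when it is done.

```bash
mkdir -p pics; python3 - <<'E'
from plant import telemetry, read_camera
import cv2,numpy as np
for n in ("top","side"):
    c=read_camera(n); cv2.imwrite(f"pics/{n}0.png",cv2.resize(c["image"][:,:,::-1],(800,600)))
    print(n,c["K"].round(1).tolist(),c["R"].round(3).tolist(),c["t"].round(3).tolist())
s=telemetry.sense(); print(s["t"],s["eef_pos"],s["tool_rot"],s["ft_force"],s["grip_width"])
E
```

```text
top [[432.3, 0.0, 253.3], [0.0, 432.3, 190.2], [0.0, 0.0, 1.0]] [[-0.017, -1.0, -0.011], [-0.992, 0.019, -0.121], [0.121, 0.009, -0.993]] [0.018, 0.531, 1.308]
side [[373.2, 0.0, 254.8], [0.0, 373.2, 192.2], [0.0, 0.0, 1.0]] [[0.98, -0.2, 0.021], [-0.084, -0.503, -0.86], [0.182, 0.841, -0.51]] [-0.538, 0.116, 0.972]
0.1 [ 0.17910184 -0.51980363  0.22197498] [[ 9.45459509e-01  3.25739541e-01 -2.61325702e-04]
 [ 3.25739640e-01 -9.45459043e-01  9.40430238e-04]
 [ 5.92625653e-05 -9.74262852e-04 -9.99999524e-01]] [1.00336128 0.18128626 0.65980658] 1.002386526490295
```

View pics/top0.png

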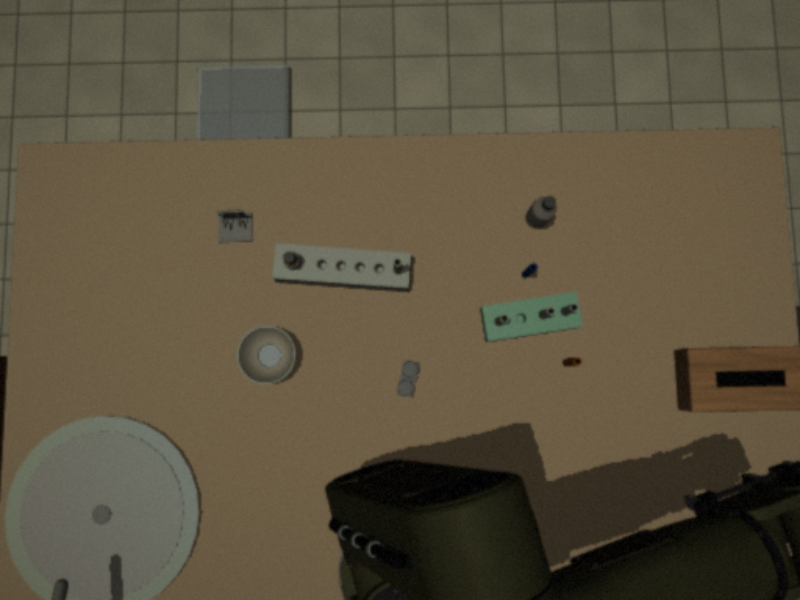

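View pics/side0.png

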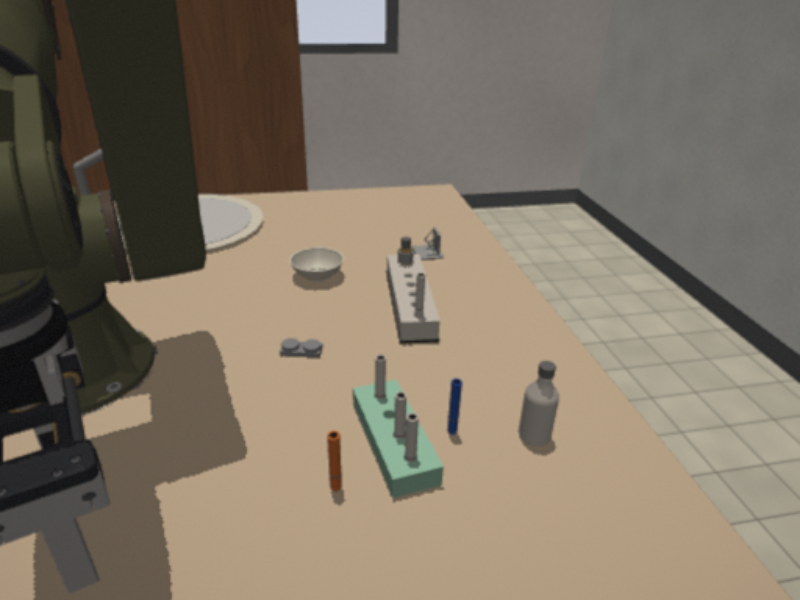

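```bash
cat > h.py <<'E'
import numpy as np,cv2
from plant import telemetry, read_camera, models
from scipy.optimize import minimize, least_squares
def proj(c,X):
    p=(np.asarray(X)@c["R"].T+c["t"])@c["K"].T
    return p[:,:2]/p[:,2:]
def onz(c,uv,z):
    d=c["R"].T@np.linalg.solve(c["K"],[uv[0],uv[1],1.]); o=-c["R"].T@c["t"]
    return o+d*(z-o[2])/d[2]
def tri(obs):  # [(cam,uv)] -> point, residual m
    A=[];b=[]
    for c,uv in obs:
        d=c["R"].T@np.linalg.solve(c["K"],[uv[0],uv[1],1.]); d/=np.linalg.norm(d); o=-c["R"].T@c["t"]
        P=np.eye(3)-np.outer(d,d); A.append(P); b.append(P@o)
    A=np.vstack(A);b=np.hstack(b); x,*_=np.linalg.lstsq(A,b,rcond=None)
    return x,np.linalg.norm(A@x-b)
def box(L,W,z0,z1): return np.array([[sx*L/2,sy*W/2,z] for sx in(-1,1) for sy in(-1,1) for z in(z0,z1)])
def cyl(r,z0,z1): 
    a=np.linspace(0,2*np.pi,24,endpoint=False)
    return np.array([[r*np.cos(t),r*np.sin(t),z] for t in a for z in(z0,z1)])
def pose(p,P):
    c,s=np.cos(p[2]),np.sin(p[2]); return P@np.array([[c,s,0],[-s,c,0],[0,0,1]])+[p[0],p[1],p[3] if len(p)>3 else 0]
def hullmask(c,X,k=4):
    m=np.zeros((384*k,512*k),np.uint8)
    h=cv2.convexHull(((proj(c,X)+.5)*k).astype(np.float32)).astype(np.int32)
    cv2.fillConvexPoly(m,h,1); return cv2.resize(m.astype(np.float32),(512,384),interpolation=cv2.INTER_AREA)
def fit(views,P,p0,steps):
    def f(p):
        e=0
        for c,m in views:
            q=hullmask(c,pose(p,P)); e+=1-np.minimum(q,m).sum()/np.maximum(q,m).sum()
        return e/len(views)
    p0=np.array(p0,float)
    S=np.vstack([p0]+[p0+np.eye(len(p0))[i]*steps[i] for i in range(len(p0))])
    r=minimize(f,p0,method="Nelder-Mead",options=dict(initial_simplex=S,xatol=1e-5,fatol=1e-5,maxiter=400))
    return r.x,r.fun
E
python3 - <<'E'
from h import *
C={n:read_camera(n) for n in("top","side")}
for l in("rinser","tray","bowl","plug","spare0","started0","bottle","lens_case","clip_holder"):
    for n,c in C.items():
        for d in models.silhouettes(n,l)[:6]:
            if d["score"]<.25: continue
            print(l,n,round(d["score"],2),np.round(d["xy"]),d["mask"].sum(),onz(c,d["xy"],.05).round(3))
F={}
for l,P in(("rinser",box(.07,.27,0,.045)),("tray",box(.07,.19,0,.035))):
    V=[(c,models.silhouettes(n,l)[0]["mask"].astype(np.float32)) for n,c in C.items()]
    best=[]
    g=onz(C["top"],models.silhouettes("top",l)[0]["xy"],.03)
    for y in(-.15,0.,.15):
        for vs,nm in((V,"both"),(V[:1],"top"),(V[1:],"side")):
            best.append((nm,)+fit(vs,P,[g[0],g[1],y],[.01,.01,.1]))
    for nm in("both","top","side"):
        b=min([x for x in best if x[0]==nm],key=lambda x:x[2]); print(l,b[0],b[1].round(4),round(b[2],3))
E
```

```text
rinser top 0.91 [218. 172.] 2039 [0.587 0.115 0.05 ]
rinser side 0.64 [262. 193.] 1447 [0.579 0.044 0.05 ]
tray top 0.83 [337. 206.] 1305 [ 0.476 -0.247  0.05 ]
tray side 0.94 [249. 285.] 2103 [ 0.472 -0.313  0.05 ]
tray side 0.52 [345. 260.] 1027 [ 0.7   -0.276  0.05 ]
bowl top 0.96 [173. 224.] 1088 [0.429 0.255 0.05 ]
bowl side 0.73 [201. 170.] 605 [0.415 0.214 0.05 ]
plug top 0.45 [187. 167.] 24 [0.606 0.212 0.05 ]
plug side 0.6 [263. 191.] 1358 [0.583 0.053 0.05 ]
plug side 0.51 [257. 154.] 28 [0.618 0.307 0.05 ]
plug side 0.39 [254. 266.] 225 [ 0.494 -0.258  0.05 ]
spare0 top 0.5 [364. 231.] 55 [ 0.397 -0.324  0.05 ]
spare0 top 0.43 [216. 172.] 2123 [0.588 0.121 0.05 ]
spare0 top 0.39 [172. 225.] 1124 [0.427 0.258 0.05 ]
spare0 top 0.34 [345. 135.] 327 [ 0.696 -0.279  0.05 ]
spare0 side 0.82 [266. 277.] 229 [ 0.51  -0.298  0.05 ]
spare0 side 0.65 [214. 293.] 279 [ 0.399 -0.324  0.05 ]
spare0 side 0.63 [292. 258.] 251 [ 0.583 -0.248  0.05 ]
spare0 side 0.51 [256. 269.] 218 [ 0.497 -0.27   0.05 ]
spare0 side 0.51 [242. 242.] 193 [ 0.481 -0.17   0.05 ]
spare0 side 0.43 [344. 259.] 969 [ 0.698 -0.272  0.05 ]
started0 side 0.48 [266. 194.] 123 [0.589 0.037 0.05 ]
bottle top 0.55 [344. 138.] 294 [ 0.686 -0.275  0.05 ]
bottle side 0.87 [344. 259.] 946 [ 0.699 -0.274  0.05 ]
lens_case top 0.53 [262. 244.] 221 [ 0.366 -0.015  0.05 ]
lens_case side 0.72 [190. 224.] 261 [ 0.365 -0.075  0.05 ]
lens_case side 0.33 [345. 257.] 910 [ 0.702 -0.267  0.05 ]
clip_holder top 0.81 [148. 144.] 436 [0.678 0.333 0.05 ]
clip_holder side 0.74 [272. 160.] 176 [0.661 0.255 0.05 ]
rinser both [ 0.5939  0.1137 -0.0923] 0.114
rinser top [ 0.594   0.1134 -0.093 ] 0.079
rinser side [ 0.5942  0.1138 -0.0841] 0.148
tray both [ 0.4884 -0.2593  0.1357] 0.174
tray top [ 0.4877 -0.2592  0.1317] 0.133
tray side [ 0.4884 -0.2594  0.1354] 0.216
```

```bash
A='python3 -m handwheel'
$A '[[0,0,0,-1,94],[0,0,0,-1,94],[0,0,0,-1,94],[0,0,0,-1,94],[0,0,0,-1,94]]' >/dev/null
$A '[[0,0,0,-1,94],[0,0,0,-1,94],[0,0,0,-1,94],[0,0,0,-1,94],[0,0,0,-1,94]]'>/dev/null
$A '[[0,0,0,-1,94],[0,0,0,-1,94],[0,0,0,-1,94],[0,0,0,-1,94],[0,0,0,-0.34,94]]'
$A '[[1,0.39,-0.1,0,94],[1,0.39,-0.1,0,94],[1,0.39,-0.1,0,94],[1,0.39,-0.1,0,94],[1,0.39,-0.1,0,94]]'>/dev/null
$A '[[1,0.39,-0.1,0,94],[1,0.39,-0.1,0,94],[1,0.39,-0.1,0,94],[1,0.39,-0.1,0,94],[1,0.39,-0.1,0,94]]'>/dev/null
$A '[[1,0.39,-0.1,0,94],[1,0.39,-0.1,0,94],[1,0.39,-0.1,0,94],[1,0.39,-0.1,0,94],[1,0.39,-0.1,0,94]]'>/dev/null
$A '[[1,0.39,-0.1,0,94],[1,0.39,-0.1,0,94],[1,0.39,-0.1,0,94],[1,0.39,-0.1,0,94],[1,0.39,-0.1,0,94]]'>/dev/null
$A '[[1,0.39,-0.1,0,94],[1,0.39,-0.1,0,94],[0,0,0,0,94]]'
python3 - <<'E'
from h import *
c=read_camera("wrist"); cv2.imwrite("pics/w1.png",c["image"][:,:,::-1])
s=telemetry.sense(); o=-c["R"].T@c["t"]; print(c["K"],o, s["tool_rot"].T@(o-s["eef_pos"]), s["tool_rot"].T@c["R"].T)
E
```

```text
t: 3.28
eef_pos: [0.1791, -0.52, 0.2224]
tool_rot: [[0.091, 0.996, -0.0], [0.996, -0.091, 0.0], [0.0, -0.0, -1.0]]
ft_force: [0.2, -0.1, -0.1]
grip_width: 1.001
grasp_force: 0.0
t: 6.15
eef_pos: [0.4963, 0.1149, 0.2882]
tool_rot: [[0.091, 0.996, -0.0], [0.996, -0.091, 0.0], [0.0, -0.0, -1.0]]
ft_force: [0.2, 0.3, 0.4]
grip_width: 1.002
grasp_force: 0.0
[[333.2895964    0.         252.62584349]
 [  0.         333.2895964  191.21484743]
 [  0.           0.           1.        ]] [0.50375131 0.18473235 0.45087531] [ 0.07109148  0.00126008 -0.16273177] [[ 3.71236368e-04 -9.69389278e-01 -2.45528592e-01]
 [ 9.99999857e-01  2.65603717e-04  4.63338785e-04]
 [-3.83942344e-04 -2.45528729e-01  9.69389239e-01]]
```

View pics/w1.png

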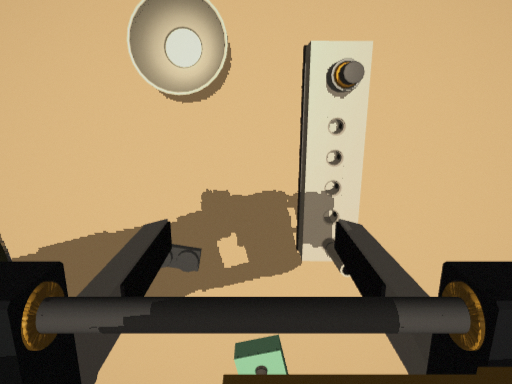

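```bash
A='python3 -m handwheel'
cat > v.py <<'E'
import sys,pickle
from h import *
n=sys.argv[1]; c=read_camera("wrist"); cv2.imwrite(f"pics/{n}.png",c["image"][:,:,::-1])
L={l:[(d["score"],np.array(d["xy"]),d["mask"]) for d in models.silhouettes("wrist",l) if d["score"]>.3] for l in sys.argv[2:]}
pickle.dump((c,L),open(n+".pkl","wb"))
for l in L:
    for s,xy,m in L[l]: print(l,round(s,2),xy.round(),m.sum())
E
$A '[[0,1,0,0,94],[0,1,0,0,94],[0,1,0,0,94],[0,0,0,0,94],[0,0,0,0,94]]'>/dev/null
python3 v.py w2 rinser plug bowl started0
$A '[[-1,0,0,0,94],[-1,0,0,0,94],[-1,0,0,0,94],[0,0,0,0,94],[0,0,0,0,94]]'
python3 v.py w3 rinser plug started0 bowl
python3 - <<'E'
import cv2,numpy as np
cv2.imwrite("pics/w23.png",cv2.resize(np.hstack([cv2.imread("pics/w2.png")[:,100:420],cv2.imread("pics/w3.png")[:,100:420]]),(800,480)))
E
```

```text
rinser 0.97 [261. 148.] 11953
plug 0.78 [262.  69.] 381
plug 0.67 [260. 147.] 12227
bowl 0.9 [99. 41.] 7890
bowl 0.66 [261. 147.] 12003
started0 0.63 [262. 256.] 488
t: 7.7
eef_pos: [0.5773, 0.0164, 0.2886]
tool_rot: [[0.091, 0.996, 0.0], [0.996, -0.091, 0.0], [0.0, 0.0, -1.0]]
ft_force: [0.2, 0.7, -0.2]
grip_width: 1.002
grasp_force: 0.0
rinser 0.75 [262.  92.] 11407
rinser 0.54 [262. 182.] 319
started0 0.63 [261. 185.] 300
bowl 0.81 [95.  4.] 451
```

View pics/w23.png

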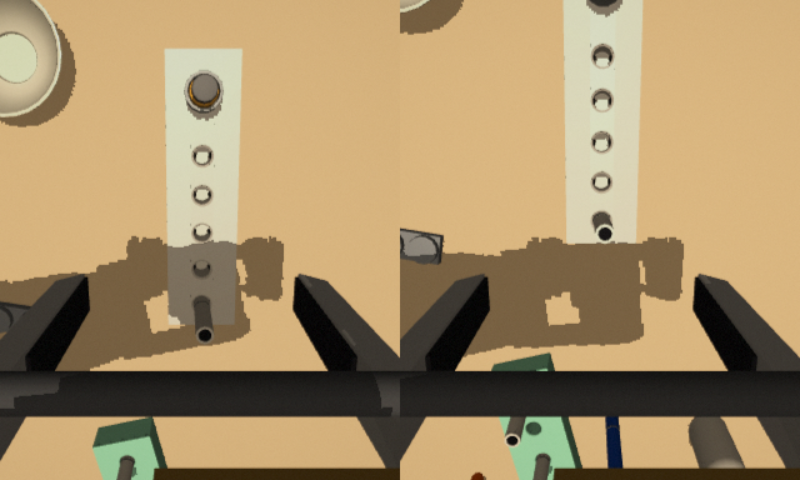

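```bash
cat > a.py <<'E'
import pickle
from h import *
c2,L2=pickle.load(open("w2.pkl","rb")); c3,L3=pickle.load(open("w3.pkl","rb"))
P=box(.07,.27,0,.045)
for nm,V in(("w2",[(c2,L2["rinser"][0][2].astype(np.float32))]),("w3",[(c3,L3["rinser"][0][2].astype(np.float32))])):
    print(nm,*fit(V,P,[.594,.1137,-.092],[.005,.005,.03]))
def hole(c,uv,n,thr=.8):
    g=cv2.cvtColor(c["image"],cv2.COLOR_RGB2GRAY).astype(np.float32)
    u,v=np.round(uv).astype(int); w=g[v-n:v+n+1,u-n:u+n+1]
    m=(w<thr*np.percentile(w,85)).astype(np.uint8)
    p=cv2.findNonZero(m); (x,y),r=cv2.minEnclosingCircle(cv2.convexHull(p)); return np.array([u-n+x,v-n+y]),r
loc=[-.112,-.074,-.036,.002,.040]
for z in(.045,):
  W=[];Y=[]
  for c,r,rows in((c3,10,(46,80,114,146)),(c2,9,(125,155,185))):
    for i,v in zip((4,3,2,1),rows):
        uv,rad=hole(c,(261.5,v),r); X=onz(c,uv,z); print(i,uv.round(1),round(rad,1),X.round(4)); W.append(X[:2]); Y.append(loc[i])
  W=np.array(W);Y=np.array(Y)
  r=least_squares(lambda p:(np.c_[p[0]-np.sin(p[2])*Y,p[1]+np.cos(p[2])*Y]-W).ravel(),[.59,.11,-.09]); print(z,r.x.round(4),(r.fun*1e3).round(1))
# heights from two views: holes & tube top
for a,b in(((262,125),(262,46)),((262,155),(262,80)),((262,185),(262,114))):
    u=hole(c2,a,9)[0]; w=hole(c3,b,10)[0]; print(tri([(c2,u),(c3,w)]))
print("tube top",tri([(c2,(264,267)),(c3,(263,187))]))
print("plug xy",[onz(c2,x[1],.1) for x in L2["plug"][:1]])
E
python3 a.py
```

```text
w2 [ 0.59740664  0.11333402 -0.09374234] 0.07159334421157837
w3 [ 0.59752731  0.1132895  -0.09531275] 0.040094733238220215
4 [259.9  43.6] 11.0 [0.5995 0.1544 0.045 ]
3 [261.5  79.1] 9.0 [0.598  0.1162 0.045 ]
2 [261. 113.] 8.6 [0.5942 0.0782 0.045 ]
1 [260.8 145. ] 8.4 [0.5907 0.0404 0.045 ]
4 [261.5 124.3] 8.7 [0.6012 0.1534 0.045 ]
3 [261.2 155.5] 8.2 [0.5976 0.1161 0.045 ]
2 [262.5 188.5] 10.1 [0.5956 0.0745 0.045 ]
0.045 [ 0.5974  0.1135 -0.0802] [ 1.1 -1.  -0.4 -0.6  0.3 -0.5  0.7 -0.6 -0.6  0.1 -0.  -0.5 -1.1  3.2]
(array([0.60021975, 0.15363738, 0.04904477]), np.float64(0.0012528760143594038))
(array([0.59774715, 0.11614272, 0.04576961]), np.float64(0.000279843992903098))
(array([0.59465415, 0.07840977, 0.06070385]), np.float64(0.0011856533132802924))
tube top (array([0.58864581, 0.00662128, 0.12260707]), np.float64(0.0007682771588312826))
plug xy [array([0.60481032, 0.20963771, 0.1       ])]
```

```bash
A='python3 -m handwheel'
$A '[[0.926,0.053,0,0,70],[0.926,0.053,0,0,70],[0.926,0.053,0,0,70],[0.926,0.053,0,0,70],[0.926,0.053,0,0,70]]'>/dev/null
$A '[[0.926,0.053,0,0,70],[0.926,0.053,0,0,70],[0,0,1,0,70],[0,0,1,0,70],[0,0,1,0,70]]'>/dev/null
$A '[[0,0,1,0,70],[0,0,0.8,0,70],[0,0,0,0,70]]'
python3 v.py w4 plug
python3 - <<'E'
import pickle
from h import *
c,L=pickle.load(open("w4.pkl","rb")); s=telemetry.sense()
for l in L["plug"]: print(onz(c,l[1],.095),onz(c,l[1],.1))
E
```

```text
t: 9.57
eef_pos: [0.6054, 0.2085, 0.1427]
tool_rot: [[0.091, 0.996, -0.003], [0.996, -0.091, -0.001], [-0.001, -0.003, -1.0]]
ft_force: [0.5, -0.4, 0.4]
grip_width: 0.745
grasp_force: 0.0
plug 0.8 [251. 211.] 1035
[0.60567176 0.21199889 0.095     ] [0.60585553 0.21357858 0.1       ]
```

View pics/w4.png

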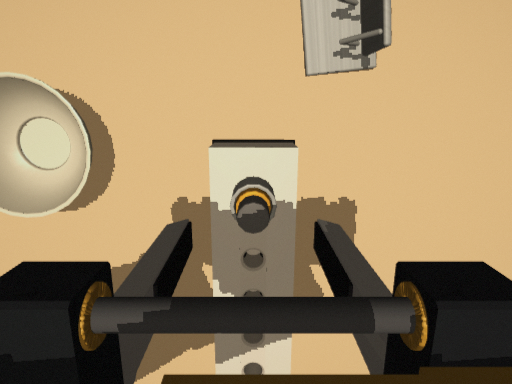

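```bash
A='python3 -m handwheel'
$A '[[0,0,0.8,0,60],[0,0,0.8,0,60],[0,0,0.6,0,60],[0,0,0.28,0,60],[0,0,0,0,60]]'
$A '[[0,0,0,0,20],[0,0,0,0,20],[0,0,0,0,20],[0,0,0,0,20],[0,0,0,0,20]]' 45
$A '[[0,0,0,0,20],[0,0,-0.15,0,20],[0,0,-0.15,0,20],[0,0,-0.13,0,20],[0,0,0,0,20]]' 45
python3 v.py w5 plug
```

```text
t: 10.3
eef_pos: [0.6064, 0.2084, 0.0702]
tool_rot: [[0.092, 0.996, 0.0], [0.996, -0.092, 0.0], [0.0, 0.0, -1.0]]
ft_force: [-0.4, -0.7, 0.5]
grip_width: 0.638
grasp_force: 0.0
t: 10.92
eef_pos: [0.6055, 0.2085, 0.0704]
tool_rot: [[0.092, 0.996, -0.002], [0.996, -0.092, -0.0], [-0.0, -0.002, -1.0]]
ft_force: [-7.9, -1.2, 5.5]
grip_width: 0.345
grasp_force: 45.0
t: 11.55
eef_pos: [0.6055, 0.2085, 0.0823]
tool_rot: [[0.092, 0.996, -0.002], [0.996, -0.092, -0.0], [-0.0, -0.002, -1.0]]
ft_force: [-5.6, 2.9, -6.9]
grip_width: 0.343
grasp_force: 45.0
plug 0.88 [251. 264.] 2680
```

View pics/w5.png

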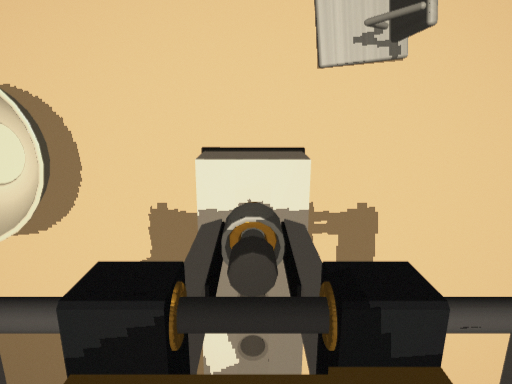

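```bash
A='python3 -m handwheel'
$A '[[0,0,0.15,0,20],[0,0,0.15,0,20],[0,0,0.1,0,20],[0,0,0,0,20],[0,0,0,0,60]]'
$A '[[0,0,0,0,60],[0,0,0,0,60],[0,0,0,0,60]]' 
$A '[[0,0,-0.5,0,60],[0,0,-0.55,0,60],[0,0,0,0,60],[0,0,0,0,60]]'
python3 v.py w6 plug
$A '[[0,0,0,0,10],[0,0,0,0,10],[0,0,0,0,10],[0,0,0,0,10],[0,0,0,0,10]]' 20
```

```text
t: 12.28
eef_pos: [0.6068, 0.2084, 0.0715]
tool_rot: [[0.092, 0.996, 0.002], [0.996, -0.092, 0.0], [0.0, 0.002, -1.0]]
ft_force: [-0.1, 0.9, 0.6]
grip_width: 0.416
grasp_force: 0.0
t: 12.65
eef_pos: [0.6064, 0.2083, 0.0712]
tool_rot: [[0.092, 0.996, 0.001], [0.996, -0.092, 0.0], [0.0, 0.001, -1.0]]
ft_force: [-0.3, 1.2, -0.0]
grip_width: 0.634
grasp_force: 0.0
t: 13.15
eef_pos: [0.6062, 0.2084, 0.1024]
tool_rot: [[0.092, 0.996, 0.0], [0.996, -0.092, -0.0], [-0.0, 0.0, -1.0]]
ft_force: [0.8, -0.3, -0.8]
grip_width: 0.638
grasp_force: 0.0
plug 0.89 [249. 245.] 1986
t: 13.88
eef_pos: [0.6062, 0.2084, 0.1024]
tool_rot: [[0.092, 0.996, -0.0], [0.996, -0.092, -0.0], [-0.0, -0.0, -1.0]]
ft_force: [0.2, -0.9, -0.7]
grip_width: 0.231
grasp_force: 20.0
```

View pics/w6.png

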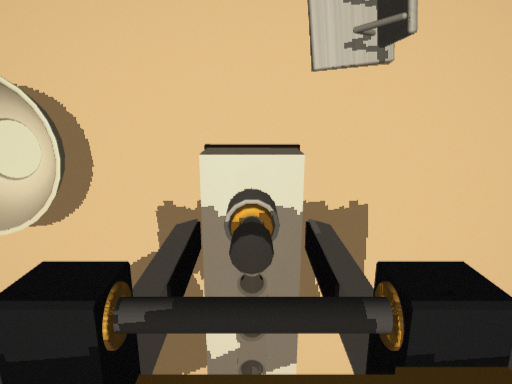

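```bash
A='python3 -m handwheel'
$A '[[0,0,-0.5,0,10],[0,0,-1,0,10],[0,0,-1,0,10],[0,0,-1,0,10],[0,0,0,0,10]]'
python3 - <<'E'
from h import *
P=np.vstack([cyl(.058,.042,.042),cyl(.03,0,0)])
for n in("top","wrist"):
    c=read_camera(n)
    for d in models.silhouettes(n,"bowl")[:1]:
        x,e=fit([(c,d["mask"].astype(np.float32))],P,[.435,.255,0.],[.01,.01,1e-6]); print(n,d["score"],d["xy"],x,e)
    if n=="wrist": cv2.imwrite("pics/w7.png",c["image"][:,:,::-1])
    print([(d["score"],d["xy"]) for d in models.silhouettes(n,"plug")])
E
```

```text
t: 14.5
eef_pos: [0.6071, 0.2086, 0.2107]
tool_rot: [[0.092, 0.996, 0.005], [0.996, -0.092, 0.001], [0.002, 0.005, -1.0]]
ft_force: [0.3, -0.2, -1.1]
grip_width: 0.227
grasp_force: 20.0
[]
wrist 0.95 [62.5, 136.4] [4.24344467e-01 2.63178428e-01 9.05437654e-08] 0.01982671022415161
[(0.69, [249.5, 247.6])]
```

```bash
A='python3 -m handwheel'
$A '[[0.25,-1,0,0,10],[0.25,-1,0,0,10],[0.25,-1,0,0,10],[0.25,-1,0,0,10],[0.25,-1,0,0,10]]' >/dev/null
$A '[[0,-1,0,0,10],[0,-0.21,0,0,10],[0,0,1,0,10],[0,0,1,0,10],[0,0,0,0,10]]'
python3 v.py w8 bowl
python3 - <<'E'
import pickle
from h import *
c,L=pickle.load(open("w8.pkl","rb"))
P=np.vstack([cyl(.058,.042,.042),cyl(.03,0,0)])
print(fit([(c,L["bowl"][0][2].astype(np.float32))],P,[.435,.255,0.],[.01,.01,1e-6]))
E
```

```text
t: 16.05
eef_pos: [0.4239, 0.2622, 0.1457]
tool_rot: [[0.092, 0.996, -0.003], [0.996, -0.092, -0.002], [-0.002, -0.003, -1.0]]
ft_force: [1.0, 0.4, 0.2]
grip_width: 0.23
grasp_force: 20.0
bowl 0.94 [254. 179.] 11819
(array([4.24238177e-01, 2.63179428e-01, 5.83489351e-07]), np.float64(0.20903044939041138))
```

View pics/w8.png

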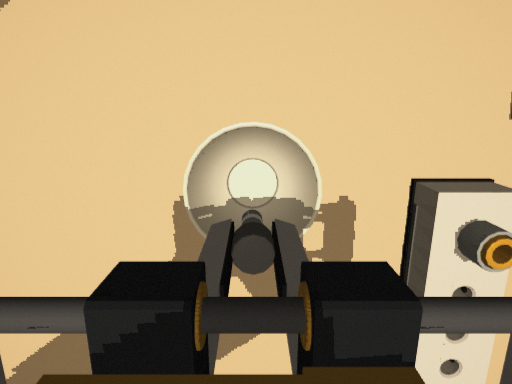

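```bash
A='python3 -m handwheel'
$A '[[0,0,0.9,0,10],[0,0,0.9,0,10],[0,0,0.8,0,10],[0,0,0.5,0,10],[0,0,0,0,10]]'
$A '[[0,0,0,0,44],[0,0,0,0,44],[0,0,0,0,44],[0,0,0,0,44],[0,0,0,0,44]]'
$A '[[0,0,-0.5,0,44],[0,0,-1,0,44],[0,0,-1,0,44],[0,0,-1,0,44],[0,0,-1,0,44]]'
python3 v.py w9 bowl plug
```

```text
t: 16.77
eef_pos: [0.4244, 0.2628, 0.0545]
tool_rot: [[0.092, 0.996, -0.0], [0.996, -0.092, -0.0], [-0.0, -0.0, -1.0]]
ft_force: [1.0, 0.6, -1.1]
grip_width: 0.231
grasp_force: 20.0
t: 17.4
eef_pos: [0.4242, 0.2628, 0.0545]
tool_rot: [[0.092, 0.996, 0.0], [0.996, -0.092, 0.0], [0.0, 0.0, -1.0]]
ft_force: [0.1, -0.4, 0.8]
grip_width: 0.464
grasp_force: 0.0
t: 18.02
eef_pos: [0.4241, 0.2628, 0.1916]
tool_rot: [[0.092, 0.996, 0.001], [0.996, -0.092, 0.0], [0.001, 0.001, -1.0]]
ft_force: [-0.3, 0.3, -0.4]
grip_width: 0.467
grasp_force: 0.0
bowl 0.82 [248. 174.] 10485
plug 0.9 [252. 183.] 482
```

View pics/w9.png

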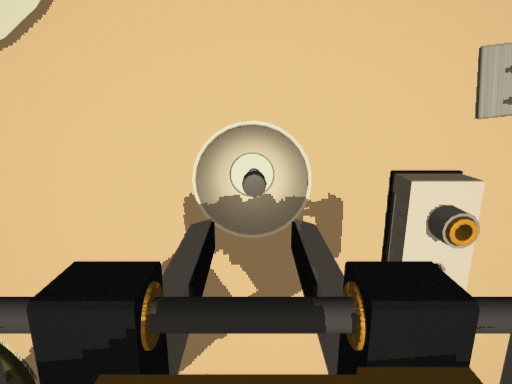

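```bash
A='python3 -m handwheel'
$A '[[-1,0.76,-0.1,0,50],[-1,0.76,-0.1,0,50],[-1,0.76,-0.1,0,50],[-1,0.76,-0.1,0,50],[-1,0.76,0,0,50]]'>/dev/null
$A '[[-1,0.76,0,0,50],[-1,0.76,0,0,50],[-1,0.76,0,0,50],[-0.17,0.13,0,0,50],[0,0,0,0,50]]'
python3 v.py w10 started0
python3 - <<'E'
import pickle
from h import *
c,L=pickle.load(open("w10.pkl","rb"))
for s,xy,m in L["started0"][:2]:
    ys,xs=np.nonzero(m); print(xs.min(),xs.max(),ys.min(),ys.max())
c3,_=pickle.load(open("w3.pkl","rb")); print(onz(c3,(263,187),.128))
E
```

```text
t: 19.42
eef_pos: [0.5868, 0.0019, 0.2008]
tool_rot: [[0.092, 0.996, -0.001], [0.996, -0.092, 0.0], [0.0, -0.001, -1.0]]
ft_force: [-0.2, -0.0, 0.6]
grip_width: 0.532
grasp_force: 0.0
started0 0.72 [253. 193.] 588
243 262 172 207
[0.58804846 0.00797037 0.128     ]
```

View pics/w10.png

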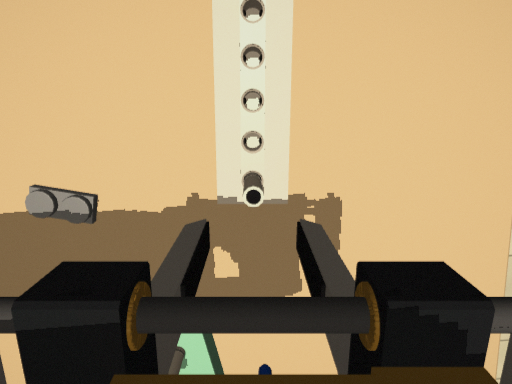

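```bash
A='python3 -m handwheel'
python3 - <<'E'
import pickle
from h import *
c,L=pickle.load(open("w10.pkl","rb"));c3,_=pickle.load(open("w3.pkl","rb")); c2,_=pickle.load(open("w2.pkl","rb"))
print(onz(c,(253,196),.128),tri([(c,(253,196)),(c3,(263,187))]),tri([(c,(253,196)),(c3,(263,187)),(c2,(264,267))]))
# sanity: ports in w10
for v in (10,56,100,141): print(onz(c,(252.5,v),.045))
E
$A '[[0.1,0,0,0,0],[0,0,0.6,0,0],[0,0,0.5,0,0],[0,0,0,0,0],[0,0,0,0,0]]'
```

```text
[0.58869022 0.00862401 0.128     ] (array([0.58822049, 0.00302563, 0.10730562]), np.float64(0.0001013603654668632)) (array([0.58862292, 0.0071201 , 0.12352339]), np.float64(0.0008684167974310055))
[0.60154615 0.15257595 0.045     ]
[0.5981056  0.11545846 0.045     ]
[0.59460404 0.07768283 0.045     ]
[0.59113811 0.04029156 0.045     ]
t: 20.15
eef_pos: [0.5876, 0.0046, 0.1686]
tool_rot: [[0.092, 0.996, 0.0], [0.996, -0.092, -0.0], [-0.0, 0.0, -1.0]]
ft_force: [0.8, -0.2, 0.1]
grip_width: 0.036
grasp_force: 0.0
```

```bash
A='python3 -m handwheel'
$A '[[0,0,0.4,0,0],[0,0,0.3,0,0],[0,0,0.2,0,0]]'
$A '[[0,0,0.15,0,0],[0,0,0.15,0,0]]'
$A '[[0,0,0.1,0,0],[0,0,0.1,0,0]]'
```

```text
t: 20.52
eef_pos: [0.5875, 0.0046, 0.1409]
tool_rot: [[0.092, 0.996, -0.0], [0.996, -0.092, -0.0], [-0.0, -0.0, -1.0]]
ft_force: [0.1, -0.3, 2.9]
grip_width: 0.002
grasp_force: 1.5
t: 20.78
eef_pos: [0.5877, 0.0046, 0.1325]
tool_rot: [[0.092, 0.996, 0.001], [0.996, -0.092, -0.0], [-0.0, 0.001, -1.0]]
ft_force: [0.3, 0.5, 3.1]
grip_width: 0.006
grasp_force: 1.5
t: 21.02
eef_pos: [0.589, 0.0045, 0.1287]
tool_rot: [[0.092, 0.996, 0.005], [0.996, -0.092, -0.0], [0.0, 0.005, -1.0]]
ft_force: [-1.5, -1.5, 31.2]
grip_width: 0.003
grasp_force: 15.6
```

```bash
A='python3 -m handwheel'
$A '[[0,0,-1,0,0],[0,0,-1,0,50],[0,0,-1,0,50],[0,0,-1,0,50],[-1,-0.2,-1,0,50]]'
$A '[[-1,-0.2,0,0,50],[-1,-0.2,0,0,50],[-1,-0.2,0,0,50],[-1,-0.2,0,0,50],[-1,-0.2,0,0,50]]' >/dev/null
$A '[[-1,-0.2,0,0,50],[-1,-0.2,0,0,50],[-1,-0.2,0,0,50],[-1,-0.2,0,0,50],[-1,-0.2,0,0,50]]' >/dev/null
$A '[[0,0,0,-1,50],[0,0,0,-1,50],[0,0,0,-0.85,50],[0,0,0,0,50]]' 
python3 v.py w11 tray spare0
python3 - <<'E'
from h import *
c=read_camera("top")
print([(d["score"],d["xy"],onz(c,d["xy"],.12)) for d in models.silhouettes("top","started0") if d["score"]>.3])
b=models.silhouettes("top","bowl")[0]; P=np.vstack([cyl(.058,.042,.042),cyl(.03,0,0)])
print(fit([(c,b["mask"].astype(np.float32))],P,[.424,.263,0.],[.01,.01,1e-6]))
E
```

```text
t: 21.65
eef_pos: [0.5787, -0.0239, 0.277]
tool_rot: [[0.089, 0.996, -0.001], [0.996, -0.089, 0.0], [0.0, -0.001, -1.0]]
ft_force: [-0.0, -0.5, 0.4]
grip_width: 0.392
grasp_force: 0.0
t: 23.4
eef_pos: [0.4915, -0.3179, 0.2761]
tool_rot: [[-0.135, 0.991, -0.0], [0.991, 0.135, 0.0], [0.0, -0.0, -1.0]]
ft_force: [-0.1, -0.5, 0.5]
grip_width: 0.534
grasp_force: 0.0
tray 0.81 [256. 106.] 8776
tray 0.52 [435. 167.] 3138
spare0 0.72 [338. 124.] 451
spare0 0.64 [260. 143.] 266
spare0 0.61 [256.  55.] 387
spare0 0.6 [171. 169.] 455
spare0 0.54 [257. 181.] 343
[(0.63, [257.0, 170.0], array([ 0.57947972, -0.0044027 ,  0.12      ])), (0.35, [220.5, 170.2], array([0.58094689, 0.10203327, 0.12      ]))]
(array([ 4.20859895e-01,  2.64694917e-01, -3.74965027e-07]), np.float64(0.10689675807952881))
```

View pics/w11.png

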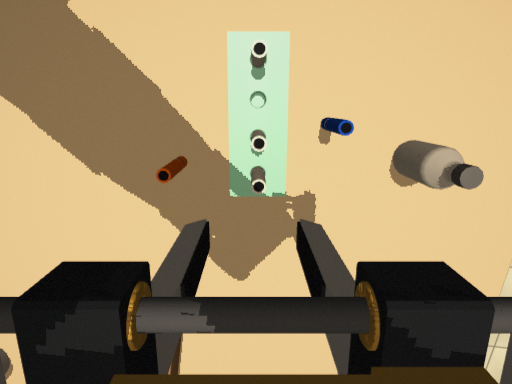

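```bash
A='python3 -m handwheel'
cat > t.py <<'E'
import pickle
from h import *
c,L=pickle.load(open("w11.pkl","rb"))
p,e=fit([(c,L["tray"][0][2].astype(np.float32))],box(.07,.19,0,.035),[.488,-.259,.1357],[.005,.005,.02]); print(p,e)
for y in(-.066,-.022,.022,.066): print(y,(p[0]-np.sin(p[2])*y).round(4),(p[1]+np.cos(p[2])*y).round(4))
for uv in((259,186),(258.5,143),(259,49)): print(onz(c,uv,.105))
print("empty hole",onz(c,(258,100),.035))
E
python3 t.py
$A '[[-1,0,0,0,50],[-0.5,0,0,0,50],[0,0,0,0,50]]'
python3 v.py w12 tray
python3 - <<'E'
import cv2,numpy as np,pickle
from h import *
c,L=pickle.load(open("w12.pkl","rb"))
p,e=fit([(c,L["tray"][0][2].astype(np.float32))],box(.07,.19,0,.035),[.488,-.259,.1357],[.005,.005,.02]); print(p,e)
cv2.imwrite("pics/w12c.png",cv2.resize(cv2.imread("pics/w12.png")[0:200,160:360],(600,600)))
E
```

```text
[ 0.49034538 -0.26137584  0.13550509] 0.11282384395599365
-0.066 0.4993 -0.3268
-0.022 0.4933 -0.2832
0.022 0.4874 -0.2396
0.066 0.4814 -0.196
[ 0.49998432 -0.32584178  0.105     ]
[ 0.49333256 -0.28230608  0.105     ]
[ 0.4816288  -0.19587123  0.105     ]
empty hole [ 0.48796575 -0.23995172  0.035     ]
t: 24.08
eef_pos: [0.4975, -0.363, 0.2759]
tool_rot: [[-0.135, 0.991, -0.001], [0.991, 0.135, 0.001], [0.001, -0.0, -1.0]]
ft_force: [-0.3, -0.5, 0.3]
grip_width: 0.533
grasp_force: 0.0
tray 0.63 [256.  74.] 9149
[ 0.49047452 -0.26158322  0.13103182] 0.09169667959213257
```

View pics/w12c.png

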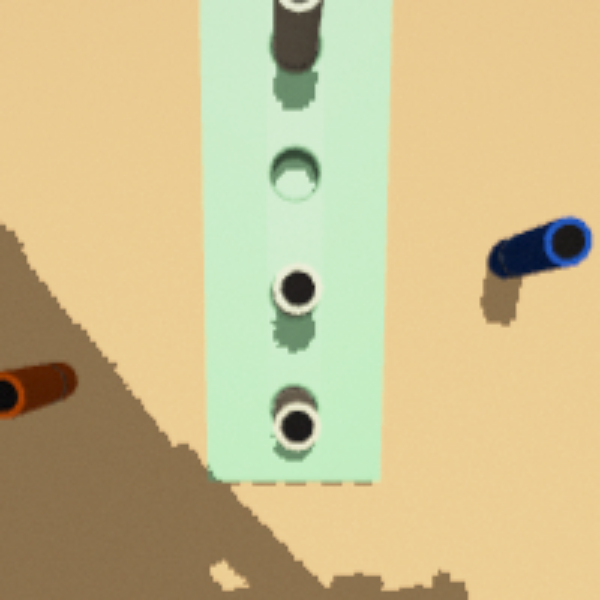

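```bash
A='python3 -m handwheel'
$A '[[0.6,0.12,0.5,0,40],[0.6,0.11,1,0,40],[0,0,1,0,40],[0,0,1,0,40],[0,0,1,0,40]]'
$A '[[0,0,1,0,40],[0,0,0.6,0,40],[0,0,0.33,0,40],[0,0,0,0,40]]'
$A '[[0,0,0,0,8],[0,0,0,0,8],[0,0,0,0,8],[0,0,0,0,8]]' 30
$A '[[0,0,-0.5,0,8],[0,0,-1,0,8],[0,0,-1,0,8],[0,0,-1,0,8],[0,0,-1,0,8]]'
```

```text
t: 24.8
eef_pos: [0.4997, -0.325, 0.1409]
tool_rot: [[-0.136, 0.991, 0.0], [0.991, 0.136, -0.0], [-0.0, 0.0, -1.0]]
ft_force: [0.9, -0.5, -0.0]
grip_width: 0.425
grasp_force: 0.0
t: 25.3
eef_pos: [0.4997, -0.3258, 0.0836]
tool_rot: [[-0.136, 0.991, -0.0], [0.991, 0.136, 0.0], [0.0, -0.0, -1.0]]
ft_force: [-0.1, 0.7, 0.3]
grip_width: 0.426
grasp_force: 0.0
t: 25.8
eef_pos: [0.4997, -0.3261, 0.084]
tool_rot: [[-0.136, 0.991, 0.0], [0.991, 0.136, -0.0], [-0.0, 0.0, -1.0]]
ft_force: [-1.3, -0.9, 4.1]
grip_width: 0.165
grasp_force: 30.0
t: 26.42
eef_pos: [0.4995, -0.3258, 0.2206]
tool_rot: [[-0.136, 0.991, 0.001], [0.991, 0.136, -0.0], [-0.0, 0.001, -1.0]]
ft_force: [-0.5, -0.1, -1.0]
grip_width: 0.165
grasp_force: 30.0
```

```bash
A='python3 -m handwheel'
$A '[[0,0,-0.5,1,8],[0,0,-0.5,1,8],[0,0,0,0.88,8],[1,0.15,0,0,8],[1,0.15,0,0,8]]' >/dev/null
$A '[[1,0.15,0,0,8],[1,0.15,0,0,8],[1,0.15,0,0,8],[1,0.15,0,0,8],[1,0.15,0,0,8]]' >/dev/null
$A '[[1,0.15,0,0,8],[1,0.15,0,0,8],[1,0.15,0,0,8],[1,0.15,0,0,8],[1,0.15,0,0,8]]' >/dev/null
$A '[[0.43,0.09,0,0,8],[0,0,1,0,8],[0,0,1,0,8],[0,0,0.5,0,8],[0,0,0,0,8]]'
python3 v.py w13 rinser
python3 - <<'E'
import pickle
from h import *
c,L=pickle.load(open("w13.pkl","rb")); s=telemetry.sense(); print(s["eef_pos"])
for l in L["rinser"][:1]: print(fit([(c,l[2].astype(np.float32))],box(.07,.27,0,.045),[.5975,.1133,-.094],[.004,.004,.02]))
E
```

```text
t: 28.92
eef_pos: [0.591, 0.0397, 0.1734]
tool_rot: [[0.094, 0.996, -0.001], [0.996, -0.094, -0.0], [-0.0, -0.001, -1.0]]
ft_force: [-0.1, 0.2, -0.4]
grip_width: 0.165
grasp_force: 30.0
rinser 0.96 [254. 103.] 17647
[0.59158993 0.03981623 0.17483839]
(array([ 0.60040578,  0.14392567, -0.09317003]), np.float64(0.04438751935958862))
```

View pics/w13.png

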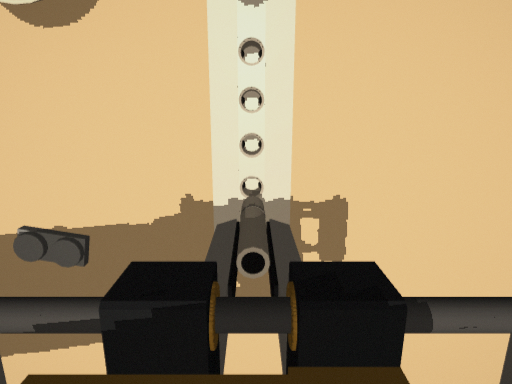

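```bash
python3 - <<'E'
import pickle
from h import *
c,L=pickle.load(open("w13.pkl","rb"))
for v in(187,145,100,51): print(onz(c,(252,v),.045).round(4))
print(proj(c,np.array([[.591,.0397,.1007],[.591,.0397,.1957]])))
E
```

```text
[0.5914 0.0399 0.045 ]
[0.595  0.0774 0.045 ]
[0.5985 0.115  0.045 ]
[0.6022 0.1533 0.045 ]
[[251.31152167 205.03843306]
 [250.35506289 264.13460301]]
```

```bash
A='python3 -m handwheel'
$A '[[0,-0.04,0.8,0,8],[0,0,0.65,0,8],[0,0,0.2,0,8],[0,0,0.2,0,8]]' 45
$A '[[0,0,0.2,0,8],[0,0,0.2,0,8],[0,0,0,0,8]]'
```

```text
t: 29.52
eef_pos: [0.5905, 0.0401, 0.119]
tool_rot: [[0.094, 0.996, 0.002], [0.996, -0.094, 0.0], [0.0, 0.002, -1.0]]
ft_force: [-0.3, 0.1, -0.5]
grip_width: 0.159
grasp_force: 45.0
t: 29.9
eef_pos: [0.5899, 0.0401, 0.1058]
tool_rot: [[0.094, 0.996, -0.0], [0.996, -0.094, 0.0], [0.0, -0.0, -1.0]]
ft_force: [-0.7, -0.4, 0.2]
grip_width: 0.163
grasp_force: 45.0
```

```bash
A='python3 -m handwheel'
$A '[[0,0,0.15,0,8],[0,0,0.15,0,8]]'
$A '[[0,0,0.13,0,8],[0,0,0.1,0,8]]'
$A '[[0,0,0.05,0,8],[0,0,0,0,8]]'
```

```text
t: 30.15
eef_pos: [0.5901, 0.0401, 0.0972]
tool_rot: [[0.094, 0.996, 0.001], [0.996, -0.094, 0.0], [0.0, 0.001, -1.0]]
ft_force: [-0.2, 0.6, 2.3]
grip_width: 0.163
grasp_force: 45.0
t: 30.4
eef_pos: [0.5903, 0.0402, 0.0907]
tool_rot: [[0.094, 0.996, 0.001], [0.996, -0.094, 0.0], [0.0, 0.001, -1.0]]
ft_force: [-5.8, 0.9, 25.7]
grip_width: 0.163
grasp_force: 45.1
t: 30.65
eef_pos: [0.5904, 0.0402, 0.0908]
tool_rot: [[0.094, 0.996, 0.002], [0.996, -0.094, 0.0], [0.0, 0.002, -1.0]]
ft_force: [-7.0, 0.0, 22.3]
grip_width: 0.161
grasp_force: 45.1
```

```bash
A='python3 -m handwheel'
$A '[[0,0,-0.05,0,40],[0,0,0,0,40],[0,0,-0.6,0,40],[0,0,-1,0,40],[0,0,-1,0,40]]' 30
$A '[[0,0,-1,0,40],[-1,-0.2,0,0,40],[-1,-0.2,0,0,40],[-1,-0.2,0,0,40],[-1,-0.2,0,0,40]]' >/dev/null
$A '[[-1,-0.2,0,0,40],[-1,-0.2,0,0,40],[-1,-0.2,0,0,40],[-1,-0.2,0,0,40],[-1,-0.2,0,0,40]]' >/dev/null
$A '[[-1,-0.2,0,0,40],[-1,-0.2,0,-1,40],[0,0,0,-1,40],[0,0,0,-0.88,40],[0,0,0,0,40]]' 
python3 v.py w14 tray started0
```

```text
t: 31.28
eef_pos: [0.5899, 0.0401, 0.17]
tool_rot: [[0.094, 0.996, 0.0], [0.996, -0.094, 0.0], [0.0, 0.0, -1.0]]
ft_force: [1.2, 0.1, -0.4]
grip_width: 0.424
grasp_force: 0.0
t: 33.15
eef_pos: [0.4932, -0.2823, 0.199]
tool_rot: [[-0.135, 0.991, 0.001], [0.991, 0.135, -0.0], [-0.001, 0.001, -1.0]]
ft_force: [-0.6, -0.5, 0.2]
grip_width: 0.422
grasp_force: 0.0
tray 0.73 [250. 145.] 12569
```

```bash
A='python3 -m handwheel'
$A '[[0,0,1,0,40],[0,0,1,0,40],[0,0,1,0,40],[0,0,0.85,0,40],[0,0,0,0,40]]'
$A '[[0,0,0,0,8],[0,0,0,0,8],[0,0,0,0,8],[0,0,0,0,8]]' 30
$A '[[0,0,-0.5,0,8],[0,0,-1,0,8],[0,0,-1,0,8],[0,0,-1,0,8],[0,0,-1,0,8]]'
```

```text
t: 33.92
eef_pos: [0.4925, -0.2817, 0.0813]
tool_rot: [[-0.135, 0.991, -0.003], [0.991, 0.135, 0.002], [0.002, -0.002, -1.0]]
ft_force: [0.5, -0.3, 0.2]
grip_width: 0.427
grasp_force: 0.0
t: 34.42
eef_pos: [0.4936, -0.2824, 0.0835]
tool_rot: [[-0.136, 0.991, 0.001], [0.991, 0.136, -0.001], [-0.001, 0.001, -1.0]]
ft_force: [0.4, -0.1, 5.9]
grip_width: 0.166
grasp_force: 30.0
t: 35.05
eef_pos: [0.493, -0.2821, 0.2195]
tool_rot: [[-0.136, 0.991, 0.0], [0.991, 0.136, -0.0], [-0.0, 0.0, -1.0]]
ft_force: [0.5, -0.7, 0.1]
grip_width: 0.164
grasp_force: 30.0
```

```bash
A='python3 -m handwheel'
$A '[[0,0,-0.5,1,8],[0,0,0,1,8],[0,0,0,0.88,8],[1,0.18,0,0,8],[1,0.18,0,0,8]]' >/dev/null
$A '[[1,0.18,0,0,8],[1,0.18,0,0,8],[1,0.18,0,0,8],[1,0.18,0,0,8],[1,0.18,0,0,8]]' >/dev/null
$A '[[1,0.18,0,0,8],[1,0.18,0,0,8],[1,0.18,0,0,8],[1,0.18,0,0,8],[1,0.18,0,0,8]]' >/dev/null
$A '[[0.25,0.03,0,0,8],[0,0,1,0,8],[0,0,1,0,8],[0,0,0.7,0,8],[0,0,0,0,8]]' 45
```

```text
t: 37.55
eef_pos: [0.5924, 0.0768, 0.1508]
tool_rot: [[0.095, 0.996, -0.003], [0.996, -0.095, -0.0], [-0.001, -0.003, -1.0]]
ft_force: [-0.1, 0.9, -0.0]
grip_width: 0.161
grasp_force: 45.0
```

```bash
A='python3 -m handwheel'
$A '[[0.02,0.01,0.5,0,8],[0,0,0.4,0,8],[0,0,0.2,0,8],[0,0,0.2,0,8],[0,0,0.2,0,8]]'
$A '[[0,0,0.15,0,8],[0,0,0.15,0,8]]'
$A '[[0,0,0.13,0,8],[0,0,0.1,0,8],[0,0,0,0,8]]'
```

```text
t: 38.17
eef_pos: [0.5936, 0.0781, 0.1065]
tool_rot: [[0.094, 0.996, 0.0], [0.996, -0.094, 0.0], [0.0, 0.0, -1.0]]
ft_force: [-0.7, 0.4, -0.1]
grip_width: 0.162
grasp_force: 45.0
t: 38.42
eef_pos: [0.5937, 0.0781, 0.0978]
tool_rot: [[0.094, 0.996, 0.001], [0.996, -0.094, 0.0], [0.0, 0.001, -1.0]]
ft_force: [-0.1, -0.3, 3.0]
grip_width: 0.166
grasp_force: 45.0
t: 38.8
eef_pos: [0.5934, 0.0781, 0.0906]
tool_rot: [[0.094, 0.996, -0.0], [0.996, -0.094, 0.0], [-0.0, -0.0, -1.0]]
ft_force: [-0.1, 0.2, 0.6]
grip_width: 0.164
grasp_force: 45.0
```

```bash
A='python3 -m handwheel'
$A '[[0,0,0.06,0,8],[0,0,0,0,8]]'
$A '[[0,0,0.05,0,8],[0,0,0,0,8]]'
```

```text
t: 39.05
eef_pos: [0.5938, 0.0781, 0.0904]
tool_rot: [[0.094, 0.996, 0.001], [0.996, -0.094, 0.0], [0.0, 0.001, -1.0]]
ft_force: [-5.4, -0.7, 14.9]
grip_width: 0.162
grasp_force: 45.0
t: 39.3
eef_pos: [0.5941, 0.0782, 0.0903]
tool_rot: [[0.094, 0.996, 0.002], [0.996, -0.094, 0.0], [0.0, 0.002, -1.0]]
ft_force: [-8.7, -0.5, 27.4]
grip_width: 0.163
grasp_force: 45.1
```

```bash
A='python3 -m handwheel'
$A '[[0,0,-0.08,0,40],[0,0,0,0,40],[0,0,-0.6,0,40],[0,0,-1,0,40],[0,0,-1,0,40]]' 30
$A '[[0,0,-1,0,40],[-1,-0.31,0,0,40],[-1,-0.31,0,0,40],[-1,-0.31,0,0,40],[-1,-0.31,0,0,40]]' >/dev/null
$A '[[-1,-0.31,0,0,40],[-1,-0.31,0,0,40],[-1,-0.31,0,0,40],[-1,-0.31,0,0,40],[-1,-0.31,0,0,40]]' >/dev/null
$A '[[-0.45,-0.08,0,-1,40],[0,0,0,-1,40],[0,0,0,-0.88,40],[0,0,0,0,40]]'
python3 v.py w15 tray spare0
```

```text
t: 39.92
eef_pos: [0.5935, 0.078, 0.1697]
tool_rot: [[0.094, 0.996, 0.0], [0.996, -0.094, 0.0], [0.0, 0.0, -1.0]]
ft_force: [-0.2, 0.4, -0.3]
grip_width: 0.424
grasp_force: 0.0
t: 41.68
eef_pos: [0.4812, -0.1962, 0.1987]
tool_rot: [[-0.135, 0.991, 0.001], [0.991, 0.135, -0.0], [-0.0, 0.001, -1.0]]
ft_force: [-0.8, 0.3, 0.4]
grip_width: 0.426
grasp_force: 0.0
tray 0.91 [251. 220.] 9758
spare0 0.62 [335. 247.] 547
spare0 0.59 [254. 190.] 556
spare0 0.54 [399.   8.] 1515
```

```bash
A='python3 -m handwheel'
$A '[[0,0,1,0,40],[0,0,1,0,40],[0,0,1,0,40],[0,0,0.84,0,40],[0,0,0,0,40]]'
$A '[[0,0,0,0,8],[0,0,0,0,8],[0,0,0,0,8],[0,0,0,0,8]]' 30
$A '[[0,0,-0.5,0,8],[0,0,-1,0,8],[0,0,-1,0,8],[0,0,-1,0,8],[0,0,-1,0,8]]'
```

```text
t: 42.45
eef_pos: [0.4804, -0.1957, 0.0815]
tool_rot: [[-0.135, 0.991, -0.003], [0.991, 0.135, 0.001], [0.002, -0.003, -1.0]]
ft_force: [0.8, 0.2, 0.1]
grip_width: 0.429
grasp_force: 0.0
t: 42.95
eef_pos: [0.4815, -0.1963, 0.0834]
tool_rot: [[-0.136, 0.991, 0.001], [0.991, 0.136, -0.001], [-0.001, 0.001, -1.0]]
ft_force: [-0.2, 1.1, 6.7]
grip_width: 0.164
grasp_force: 30.0
t: 43.58
eef_pos: [0.4809, -0.196, 0.2195]
tool_rot: [[-0.136, 0.991, 0.0], [0.991, 0.136, -0.0], [-0.0, 0.0, -1.0]]
ft_force: [-0.4, -0.9, -0.5]
grip_width: 0.164
grasp_force: 30.0
```

```bash
A='python3 -m handwheel'
$A '[[0,0,-0.5,1,8],[0,0,0,1,8],[0,0,0,0.88,8],[1,0.27,0,0,8],[1,0.27,0,0,8]]' >/dev/null
$A '[[1,0.27,0,0,8],[1,0.27,0,0,8],[1,0.27,0,0,8],[1,0.27,0,0,8],[1,0.27,0,0,8]]' >/dev/null
$A '[[1,0.27,0,0,8],[1,0.27,0,0,8],[1,0.27,0,0,8],[0.71,0.17,0,0,8],[0,0,0,0,8]]' 45
$A '[[0,0,1,0,8],[0,0,1,0,8],[0,0,1,0,8],[0,0,0.3,0,8],[0,0,0,0,8]]' 45
```

```text
t: 45.45
eef_pos: [0.5971, 0.1166, 0.2328]
tool_rot: [[0.093, 0.996, -0.0], [0.996, -0.093, 0.0], [-0.0, -0.0, -1.0]]
ft_force: [-0.6, 0.1, -0.8]
grip_width: 0.158
grasp_force: 45.0
t: 46.08
eef_pos: [0.5971, 0.1152, 0.1341]
tool_rot: [[0.095, 0.996, -0.0], [0.996, -0.095, -0.0], [-0.0, -0.0, -1.0]]
ft_force: [-0.5, 0.2, -0.4]
grip_width: 0.161
grasp_force: 45.0
```

```bash
A='python3 -m handwheel'
$A '[[0,0,0.3,0,8],[0,0,0.2,0,8],[0,0,0.2,0,8],[0,0,0.2,0,8],[0,0,0.1,0,8]]'
$A '[[0,0,0.15,0,8],[0,0,0.15,0,8]]'
$A '[[0,0,0.1,0,8],[0,0,0.06,0,8],[0,0,0,0,8]]'
```

```text
t: 46.7
eef_pos: [0.5971, 0.1155, 0.1035]
tool_rot: [[0.094, 0.996, 0.0], [0.996, -0.094, -0.0], [-0.0, 0.0, -1.0]]
ft_force: [-0.9, -3.6, 3.0]
grip_width: 0.164
grasp_force: 45.0
t: 46.95
eef_pos: [0.5972, 0.1155, 0.0947]
tool_rot: [[0.094, 0.996, 0.0], [0.996, -0.094, -0.0], [-0.0, 0.0, -1.0]]
ft_force: [-1.3, -4.0, 4.8]
grip_width: 0.162
grasp_force: 45.0
t: 47.32
eef_pos: [0.5972, 0.1155, 0.0905]
tool_rot: [[0.094, 0.996, 0.001], [0.996, -0.094, -0.0], [-0.0, 0.001, -1.0]]
ft_force: [-3.1, -5.7, 9.4]
grip_width: 0.161
grasp_force: 45.0
```

```bash
A='python3 -m handwheel'
$A '[[0,0,0.06,0,8],[0,0,0,0,8]]'
$A '[[0,0,-0.06,0,40],[0,0,0,0,40],[0,0,-0.6,0,40],[0,0,-1,0,40],[0,0,-1,0,40]]'
$A '[[0,0,-1,0,40],[0,0,-1,0,40],[-1,0,-1,0,40],[-1,0,-1,0,40],[-0.5,0,0,0,40]]'
$A '[[0,0,0,0,40],[0,0,0,0,40]]'
python3 v.py w16 spare0 bowl plug
python3 - <<'E'
from h import *
c=read_camera("side"); cv2.imwrite("pics/s1.png",c["image"][:,:,::-1])
d=cv2.resize(c["image"][140:230,170:310,::-1],(700,450))
w=cv2.imread("pics/w16.png"); cv2.imwrite("pics/f.png",np.vstack([cv2.resize(w,(500,375)),cv2.resize(d,(500,225))]))
E
```

```text
t: 47.58
eef_pos: [0.5975, 0.1156, 0.0903]
tool_rot: [[0.094, 0.996, 0.002], [0.996, -0.094, -0.0], [0.0, 0.002, -1.0]]
ft_force: [-8.2, -7.2, 24.8]
grip_width: 0.162
grasp_force: 45.1
t: 48.2
eef_pos: [0.5971, 0.1159, 0.1697]
tool_rot: [[0.094, 0.996, 0.001], [0.996, -0.094, 0.0], [0.0, 0.0, -1.0]]
ft_force: [0.3, 0.1, 0.5]
grip_width: 0.425
grasp_force: 0.0
t: 48.82
eef_pos: [0.5904, 0.0399, 0.291]
tool_rot: [[0.095, 0.995, 0.005], [0.995, -0.095, 0.0], [0.001, 0.005, -1.0]]
ft_force: [0.5, 0.1, 1.7]
grip_width: 0.427
grasp_force: 0.0
t: 49.08
eef_pos: [0.5898, 0.0418, 0.2868]
tool_rot: [[0.094, 0.996, -0.002], [0.996, -0.094, 0.0], [0.0, -0.002, -1.0]]
ft_force: [0.1, 0.8, -0.0]
grip_width: 0.429
grasp_force: 0.0
spare0 0.74 [252. 172.] 336
spare0 0.68 [255. 139.] 251
spare0 0.64 [264. 359.] 296
spare0 0.45 [254. 103.] 188
bowl 0.77 [86. 13.] 2542
bowl 0.62 [250.  91.] 11507
```

View pics/f.png

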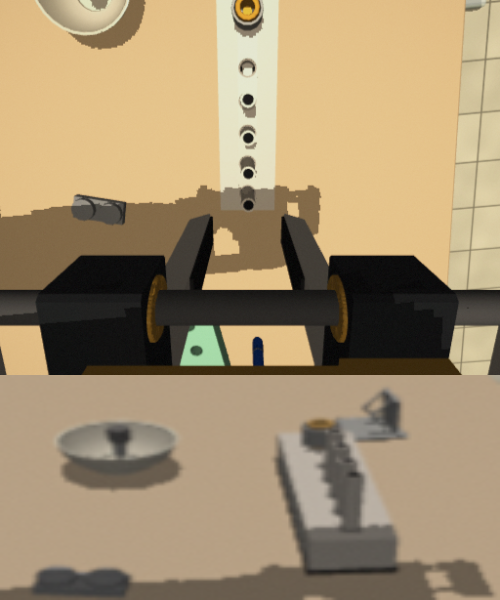

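```bash
python3 - <<'E'
import pickle
from h import *
c,L=pickle.load(open("w16.pkl","rb"))
g=cv2.cvtColor(c["image"],cv2.COLOR_RGB2GRAY)
for y,v in((-.112,209),(-.074,177),(-.036,140),(.002,102)):
    x=.5965+.0939*y; Y=.1133+.9956*y
    w=g[v-6:v+7,246:264]; m=w<45; ys,xs=np.nonzero(m)
    print(proj(c,[[x,Y,.112],[x,Y,.128]]).round(1).tolist(),"seen",(246+xs.mean()).round(1),(v-6+ys.mean()).round(1),m.sum())
E
```

```text
[[251.9, 213.8], [251.8, 218.7]] seen 254.0 209.9 67
[[251.8, 178.8], [251.8, 182.2]] seen 253.9 177.3 63
[[251.8, 141.9], [251.8, 143.6]] seen 253.9 140.9 69
[[251.8, 102.9], [251.7, 102.7]] seen 253.7 101.3 74
```

```bash
A='python3 -m handwheel'
$A '[[1,0,0,0,0],[1,0,1,0,0],[0.47,0,1,0,0],[0,0,1,0,0],[0,0,1,0,0]]' 20 >/dev/null
$A '[[0,0,0.7,0,0],[0,0,0.3,0,0],[0,0,0.17,0,0],[0,0,0.06,0,0],[0,0,0,0,0]]'
$A '[[0,0,-0.4,0,0],[-0.64,0,0,0,0],[-0.63,0,0,0,0],[0,0,0.4,0,0],[0,0,0,0,0]]'
$A '[[0,0,-0.4,0,0],[-0.64,0,0,0,0],[-0.63,0,0,0,0],[0,0,0.4,0,0],[0,0,0,0,0]]'
```

```text
t: 50.58
eef_pos: [0.5971, 0.1148, 0.1315]
tool_rot: [[0.094, 0.996, 0.001], [0.996, -0.094, 0.0], [0.0, 0.001, -1.0]]
ft_force: [0.0, -0.7, -0.7]
grip_width: 0.006
grasp_force: 0.0
t: 51.2
eef_pos: [0.593, 0.0765, 0.1298]
tool_rot: [[0.095, 0.995, -0.001], [0.995, -0.095, 0.0], [-0.0, -0.001, -1.0]]
ft_force: [-0.0, 1.1, 0.3]
grip_width: 0.006
grasp_force: 0.0
t: 51.82
eef_pos: [0.5894, 0.0387, 0.1298]
tool_rot: [[0.095, 0.996, -0.001], [0.996, -0.095, 0.0], [-0.0, -0.001, -1.0]]
ft_force: [0.5, 0.1, -0.4]
grip_width: 0.004
grasp_force: 0.0
```

```bash
A='python3 -m handwheel'
$A '[[0,0,-0.4,0,0],[0.9,0,0,0,0],[0.9,0,0,0,0],[0.74,0,0,0,0],[0,0,0.4,0,0]]'
$A '[[0,0,0.03,0,0],[0,0,0,0,0]]'
$A '[[0,0,-1,0,0],[0,0,-1,0,0],[0,0,-1,0,0],[0,0,-1,0,0],[-1,0,-1,0,0]]' >/dev/null
$A '[[-1,0,0,0,0],[-1,0,0,0,0],[-1,0,0,0,0],[0,0,0,0,0],[0,0,0,0,0]]' 
python3 - <<'E'
from h import *
c=read_camera("top"); s=read_camera("side")
d=cv2.resize(c["image"][130:260,120:400,::-1],(700,325)); e=cv2.resize(s["image"][130:270,130:380,::-1],(490,275))
cv2.imwrite("pics/g.png",np.vstack([d,cv2.copyMakeBorder(e,0,0,0,210,0)]))
E
```

```text
t: 52.45
eef_pos: [0.5974, 0.1163, 0.1315]
tool_rot: [[0.092, 0.996, 0.002], [0.996, -0.092, 0.0], [0.0, 0.002, -1.0]]
ft_force: [-0.8, 0.1, 0.1]
grip_width: 0.003
grasp_force: 0.0
t: 52.7
eef_pos: [0.5968, 0.1141, 0.1297]
tool_rot: [[0.095, 0.996, -0.001], [0.996, -0.095, -0.0], [-0.0, -0.001, -1.0]]
ft_force: [-0.0, -0.4, -0.6]
grip_width: 0.006
grasp_force: 0.0
t: 53.95
eef_pos: [0.5857, -0.0044, 0.28]
tool_rot: [[0.094, 0.996, -0.0], [0.996, -0.094, 0.0], [0.0, -0.0, -1.0]]
ft_force: [-0.6, 0.0, 0.6]
grip_width: 0.003
grasp_force: 0.0
```

View pics/g.png

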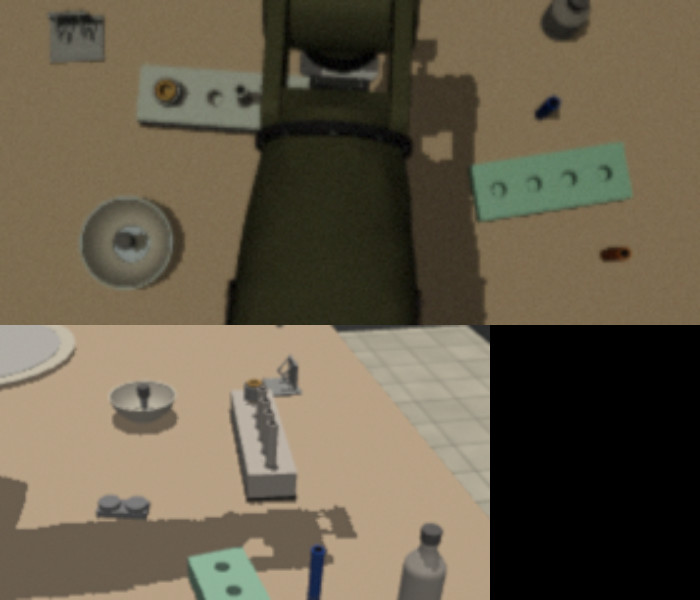

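The pictures show all four tubes seated at equal height, the tray empty, the plug standing in the upright bowl, and the bottle, case and clip holder undisturbed.

```bash
python3 -c "
from plant import r
print(r.finish_job())"
```

```text
the job is handed in; nothing more can be done
None
```

I handed the job in, with no verdict returned: the sleeve was pulled and let forward again, the plug stands in the upright bowl, the started tube and all three spares are pushed to the bottom of ports 0–3, and the bottle, lens case and clip holder look undisturbed.

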